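Empty the salvage tray over the scrap bin's rim

TASK

Pick up the sheet-metal tray of salvaged parts by its crossbar and carry it level to the scrap bin, hook the rail under its open front edge over the outside of the near rim of the bin, and only there tip it over the rim, used as the pivot, until all three parts have slid into the bin. Level the tray again while it is still at the rim, bring it back and set it down gently, upright and flat, in the middle of the rubber mat. Leave the other things on the bench where they are.

Things in the scene. Friction and masses are not known exactly. Their poses are not given: they have to be found in the camera images.
- tray: Bare aluminium tray with three loose parts, 190 (x) x 160 (y) mm, walls to z = 47 on three sides; its front edge (y = +80) is open. Origin: centre of the underside of its feet, two rails along x, 14 mm high, 4 mm thick: the hook rail, front face at y = +50, and a rear rail at y = -74. Floor from z = 14 to 17; it juts 30 mm past the hook rail. 0.35 kg empty, up to 0.85 kg loaded.
- bar (a point): Middle of the tray's round crossbar, 12 mm thick, 175 mm free length along the tray's x, at (0, -5, 100) mm in the tray frame, about over the centre of mass, so the tray hangs nearly level. Grip it from above, fingers closing along the tray's y; being round it can turn in the fingers. The parts start to slide at 25 to 36 degrees of tilt.
- hook (a point): Pivot point under the tray, at (0, 55, 9) mm in the tray frame, axes as the tray's: where the centre line of the bin's rim bead lies when the tray is hooked, the bead then touching the floor's underside and the front face of the hook rail.
- bin: Open grey sheet-steel scrap bin, fixed to the bench, 280 mm along its x and 200 mm along its y, standing to the left (+y) of the tray. Origin: centre of its underside. A round bead 10 mm in diameter runs all round the rim, its centre line 105 mm above the bench (top 110 mm). Walls 4 mm. An old circuit board already lies in it.
- rim (a point): Middle of the centre line of the near (-y) rim bead, the one facing the tray, at (0, -100, 105) mm in the bin frame, axes as the bin's. The bead runs along x. To tip, the tray's front (+y) points over it into the bin and the tray's rear rises.
- mat: Dark rubber mat on the bench, fixed, 240 x 200 x 3 mm, origin in the centre of its underside. The tray starts on it and must come back to its middle (any yaw).
- transformer: Small laminated-core transformer, 50 x 62 x 45 mm, about 0.22 kg, loose in the tray; origin: centre of its underside.
- heatsink: Finned aluminium heat sink, 46 x 75 x 30 mm, loose in the tray; origin: centre of its underside.
- module: Circuit module with black block and connectors, 48 x 78 x 22 mm, loose in the tray; origin: centre of its underside.
- spool: Bystander: white spool, 56 mm in diameter, 50 mm high, standing between mat and bin; origin: centre of its underside.
- screwdriver: Bystander: screwdriver, 190 mm long, lying right of the mat.
- flux_jar: Bystander: small amber jar, 48 mm in diameter, 55 mm high, standing between mat and bin on the robot's side of the spool; origin: centre of its underside.
Things that resemble listed ones, but are neither listed nor needed, are in the scene too. Leave any pink look-alike of the tray alone. What is shaped like the heatsink but pink is not meant.

How it is judged (in metres and radians):
On the way, in this order (a step that is already met when the one before it is completed fails the run):
1. The tray, nearly level and with all three parts aboard, rests on the near rim of the bin with the rim in the corner behind its front edge (hook point within 15 mm of the rim's centre line) (y of hook in the frame of rim between -0.015 and 0.015 m and z of hook in the frame of rim between -0.015 and 0.015 m and contact force between tray and bin above 0.3 N and x of transformer in the frame of tray between -0.1 and 0.1 m and y of transformer in the frame of tray between -0.085 and 0.085 m and z of transformer in the frame of tray between 0.005 and 0.06 m and x of heatsink in the frame of tray between -0.1 and 0.1 m and y of heatsink in the frame of tray between -0.085 and 0.085 m and z of heatsink in the frame of tray between 0.005 and 0.06 m and x of module in the frame of tray between -0.1 and 0.1 m and y of module in the frame of tray between -0.085 and 0.085 m and z of module in the frame of tray between 0.005 and 0.06 m and angle between tray's own z axis and vertical below 0.4 rad), for 0.1 s.
2. All three parts are in the bin while the tray is still tipped (over 35 degrees) with its hook point at the rim (within 15 mm, touching) (y of hook in the frame of rim between -0.015 and 0.015 m and z of hook in the frame of rim between -0.015 and 0.015 m and contact force between tray and bin above 0.3 N and x of transformer in the frame of bin between -0.14 and 0.14 m and y of transformer in the frame of bin between -0.1 and 0.1 m and z of transformer in the frame of bin between -0.01 and 0.095 m and x of heatsink in the frame of bin between -0.14 and 0.14 m and y of heatsink in the frame of bin between -0.1 and 0.1 m and z of heatsink in the frame of bin between -0.01 and 0.095 m and x of module in the frame of bin between -0.14 and 0.14 m and y of module in the frame of bin between -0.1 and 0.1 m and z of module in the frame of bin between -0.01 and 0.095 m and angle between tray's own z axis and vertical above 0.6 rad), for 0.05 s.
At the end, for the whole second after the job is handed in: Transformer, heat sink and module lie at rest inside the bin, below its rim; the tray stands upright (within 3.4 degrees) and still on the mat, its centre within 50 mm of the mat's centre (x of transformer in the frame of bin between -0.14 and 0.14 m and y of transformer in the frame of bin between -0.1 and 0.1 m and z of transformer in the frame of bin between -0.01 and 0.095 m and x of heatsink in the frame of bin between -0.14 and 0.14 m and y of heatsink in the frame of bin between -0.1 and 0.1 m and z of heatsink in the frame of bin between -0.01 and 0.095 m and x of module in the frame of bin between -0.14 and 0.14 m and y of module in the frame of bin between -0.1 and 0.1 m and z of module in the frame of bin between -0.01 and 0.095 m and horizontal distance between tray and mat below 0.05 m and angle between tray's own z axis and vertical below 0.06 rad and height (world z) of tray below 0.01 m and linear speed of tray below 0.03 m/s and linear speed of each of transformer, heatsink, module below 0.05 m/s); the robot touches nothing.
It fails at once if The tray is tipped over 40 degrees away from the rim (hook point over 50 mm from it) (angle between tray's own z axis and vertical above 0.7 rad and (y of hook in the frame of rim below -0.05 m or y of hook in the frame of rim above 0.05 m or z of hook in the frame of rim below -0.05 m or z of hook in the frame of rim above 0.05 m)).
It fails at once if The tray is dropped (falls faster than 0.5 m/s, not held by the fingers) (linear speed of tray above 0.5 m/s and contact force between the fingers and tray below 0.1 N).
It fails at once if The spool, the screwdriver or the jar is moved by more than 30 mm (distance of any of spool, screwdriver, flux_jar from where it was at the start of the episode above 0.03 m).
It also fails if it takes over 67 s, if anything falls off the work surface, if the arm or the gripper's body presses on something with over 40 N, if the wrist force passes 120 N, or if a joint passes its speed limit or range.

ROBOT

A 6-joint arm with a two-finger parallel gripper is mounted at the origin on the work surface. World frame = base frame: x ahead of the robot, y to its left, z up, the work surface at z = 0. Lengths are in m, angles in degrees, forces in N, time in s.
With the tool pointing down it reaches from about 0.3 to 0.75 m from the base axis. Payload 8.5 kg.
Tool frame: the origin (TCP) lies at the very end of the fingers, on their centre line; the grasp point (between the pads) lies 19 mm behind it; z points along the fingers, y is the line along which they close (so a half turn about z gives the same grasp; the last joint's range is limited). The gripper opens to 85 mm and grips with 20 to 120 N. Pads are 22 mm wide; open, the fingers measure 114 mm over their backs; the gripper's body (76 mm by 85 mm) begins 54 mm behind the grasp point. The pads swing forward as they close: fully open they stand 13 mm farther back than shut.
Start: joints at [57.336, 21.807, 74.336, -0, 83.858, -12.336], TCP at [0.191, 0.516, 0.231] pointing down, gripper open.
Joint ranges: [-178.18, 178.18], [-50.72, 133.34], [12.68, 142.11], [-81.47, 261.47], [9.98, 163.14], [-165.26, 165.26]. Speed limits (degrees/s): [136.94, 136.94, 180, 180, 180, 180].

INTERFACE

Orientations are given as a 3x3 rotation matrix whose columns are the frame's x, y, z axes.
In Python, from rig import * gives the robot as it stands. The module is installed in compiled form; this text tells all that it offers.
- The arm moves only by the shell command python3 -m pendant 'ROWS' [OPENING] [FORCE]. ROWS is JSON, a list of rows, each a list of 2 entries, a list of its own where there are three numbers: the shift along the tool's x, y, z as a fraction of full scale, then the turn, a rotation vector about the tool's x, y, z as a fraction of full scale. A call has 1 to 8 rows; each row shifts and turns the commanded pose from where the row before left it, along the tool's axes as they then stand; what a row does not reach is not made up. Full scale, the value 1, is 40 mm for a shift and 5 degrees for a turn. A row lasts 1/8 s, in which the tool goes at most 62.5 mm and 10.7 degrees, less where a joint would pass 70% of its speed; a pose out of reach is approached as far as the arm can. A call with a number of a shift or a turn outside -1 to 1 is refused whole. A call with a gripper value outside its range is refused whole. OPENING is the opening, from 0 (shut) to 1 (fully open), set as the call begins (- or left out, the last holds). The fingers move at their own pace and stop on an object; FORCE is the grip in N (left out, the last holds). Time passes only in rows, so rows that do not move let the fingers close. It gives the time, the measured TCP pose, the force, the opening and the grip force at its end, in the units of the state.
- observe(): the state, without advancing time (a new reading comes with each control period).
- get_image(name): name is "scene" or "top"; returns a dict with "img" (480x640x3 uint8, blue, green, red), "range_z" (480x640 float32, m along the optical axis (not along the pixel's ray), 0 where there is no reading), "camera_matrix" (3x3 intrinsics, pixels), "dist_coeffs" ([k1, k2, p1, p2, k3] as OpenCV has them; the pictures are not rectified), "eye" and "rotation" of the camera in the world. Camera axes: x right, y down, z forward; pixel columns grow to the right and rows downward; lengths in m; the calibration is good to about 2 mm. A picture is of the moment at which its call begins.
- close_job(): hands the job in; it is judged then, once.
Trained networks look in the newest picture that a camera, given by its name, has taken for a name from the list of things; names that differ only in an ending like _2 or _b are one class to them, and where a whole thing is asked for, a point or a joint stands for the part that bears it (a point fixed in the world has none). Each returns a list of dicts, best first, with "conf" (0 to 1); they miss things now and then, are a little off and sometimes report something else, mostly with a low value. They report only what shows in the picture. A call takes as long as a camera call. They do not tell look-alikes from the thing itself.
- regions_of(camera, query): "mask" (480x640 bool, what is visible of it).
- landmark_of(camera, query): "point" ([x, y, z] in m, in world coordinates, good to about 4 mm: a listed point, or the origin of a listed thing).
The state is a dict: "time_s": time; "q": joint angles; "qvel": joint speeds; "joint_efforts": joint torques, N m; "position": TCP position; "tool_rot": TCP orientation; "ft_force": force on the tool from outside, world axes, zero at the start; "wrist_torque": the same for the moment, N m; "grip_width": finger opening in m; "gripper_force": force on a finger pad.
Only numpy, scipy, OpenCV 4.12 (cv2) and the standard library are available. Lean on these libraries where they do the work, as an engineer would, in place of code of your own. Each camera call takes 0.05 s, during which the arm holds its last target. There are 200 camera calls.

## Working session

There is one attempt and no reset: what is moved stays moved. The work goes in short steps, Python scripts to look and compute and a shell command to move; the robot and the scene stay as the last step left them, time stands still between calls to the robot, and variables do not carry over. Pictures are saved under pics/ and viewed, at most 10 in all, crops included, and the job is handed in when it is done.

```bash
mkdir -p pics
python3 - <<'E'
from rig import *
import cv2,numpy as np
for c in("scene","top"):
    g=get_image(c); cv2.imwrite(f"pics/{c}0.png",g["img"])
    print(c,np.round(g["eye"],3),np.round(g["rotation"],2).tolist())
    for n in("tray","bar","hook","bin","rim","mat","spool","flux_jar","screwdriver","transformer","heatsink","module"):
        print(n,[(np.round(d["point"],3).tolist(),round(d["conf"],2)) for d in landmark_of(c,n)][:3])
s=observe();print(s["position"],np.round(s["tool_rot"],3),s["time_s"],s["ft_force"])
E
```

```text
scene [1.182 0.372 0.93 ] [[-0.56, 0.57, -0.6], [0.83, 0.39, -0.4], [0.0, -0.72, -0.69]]
tray [([0.174, -0.312, -0.003], 0.82), ([0.797, -0.326, -0.0], 0.71), ([0.464, -0.223, 0.002], 0.7)]
bar [([0.464, -0.228, 0.103], 0.92), ([0.79, -0.325, 0.101], 0.91), ([0.171, -0.319, 0.104], 0.72)]
hook [([0.186, -0.258, 0.008], 0.89), ([0.842, -0.296, 0.009], 0.88), ([0.474, -0.171, 0.011], 0.62)]
bin [([0.536, 0.248, 0.003], 0.75), ([0.536, 0.019, -0.003], 0.52)]
rim [([0.514, 0.146, 0.102], 0.66)]
mat []
spool [([0.538, 0.016, -0.003], 0.68)]
flux_jar [([0.43, 0.018, 0.0], 0.94)]
screwdriver [([0.514, -0.497, -0.002], 0.76)]
transformer [([0.524, -0.24, 0.019], 0.93)]
heatsink [([0.688, -0.118, -0.001], 0.71), ([0.472, -0.169, 0.011], 0.68), ([0.462, -0.234, 0.015], 0.63)]
module [([0.41, -0.203, 0.018], 0.88)]
top [ 0.333 -0.11   1.024] [[-0.03, -0.99, 0.15], [-1.0, 0.03, -0.0], [0.0, -0.15, -0.99]]
tray [([0.464, -0.223, 0.004], 0.92), ([0.794, -0.323, 0.0], 0.73), ([0.176, -0.315, 0.001], 0.71)]
bar [([0.175, -0.319, 0.102], 0.98), ([0.466, -0.229, 0.101], 0.77), ([0.786, -0.324, 0.1], 0.7)]
hook [([0.476, -0.17, 0.016], 0.97), ([0.187, -0.256, 0.008], 0.89), ([0.84, -0.298, 0.01], 0.66)]
bin [([0.533, 0.251, -0.002], 0.67)]
rim [([0.516, 0.146, 0.102], 0.6)]
mat [([0.517, 0.147, 0.101], 0.22)]
spool [([0.534, 0.019, 0.001], 0.59)]
flux_jar [([0.434, 0.018, 0.002], 0.59)]
screwdriver [([0.515, -0.498, -0.001], 0.86)]
transformer [([0.523, -0.236, 0.022], 0.64)]
heatsink [([0.685, -0.117, 0.005], 0.97), ([0.464, -0.232, 0.019], 0.61)]
module [([0.407, -0.203, 0.016], 0.86)]
[0.19106635 0.51572026 0.23132576] [[-0.938  0.347  0.   ]
 [ 0.347  0.938 -0.   ]
 [-0.    -0.    -1.   ]] 1.3 [-0.87758982  0.33672964 -0.35404018]
```

View pics/top0.png

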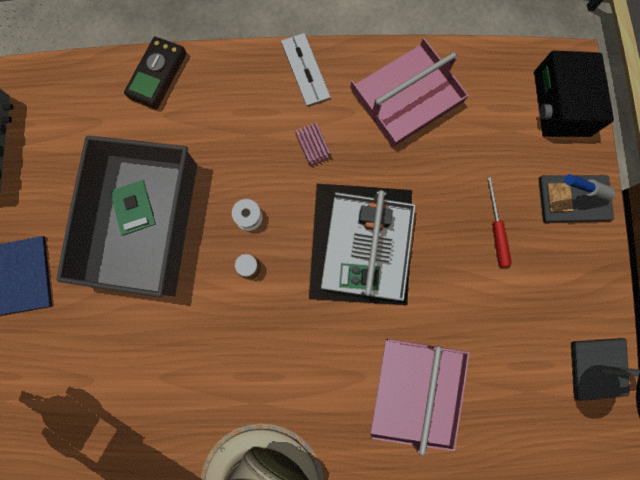

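View pics/scene0.png

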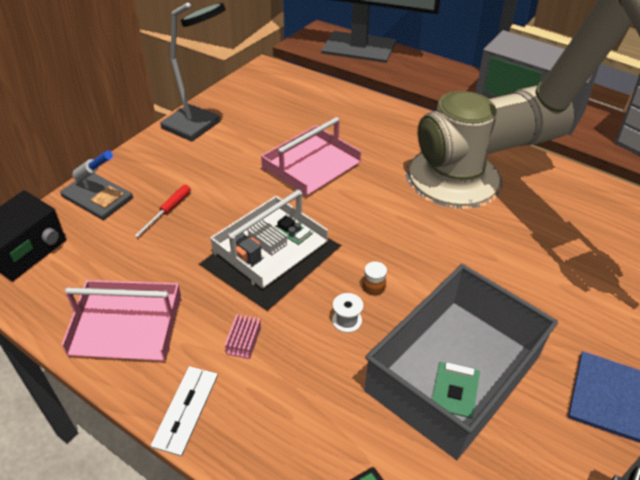

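```bash
cat > h.py <<'E'
from rig import *
import cv2,numpy as np
def cloud(cam):
    g=get_image(cam);K=g["camera_matrix"];z=g["range_z"].astype(float)
    v,u=np.mgrid[:480,:640]
    p=cv2.undistortPoints(np.stack([u,v],-1).reshape(-1,1,2).astype(np.float64),K,np.array(g["dist_coeffs"])).reshape(480,640,2)
    P=np.dstack([p*z[...,None],z])@np.array(g["rotation"]).T+g["eye"]
    P[z==0]=np.nan
    return g,P
def line(Q):
    # min area rectangle of xy points (robust-ish)
    (c,s,a)=cv2.minAreaRect(Q[:,:2].astype(np.float32));return c,s,a
def lm(cam,n,near=None,r=0.08):
    L=landmark_of(cam,n)
    return [np.round(d["point"],4).tolist() for d in L if near is None or np.hypot(*(np.array(d["point"])[:2]-near))<r]
E
python3 - <<'E'
from h import *
g,P=cloud("top")
def box(x0,x1,y0,y1,z0,z1):
    m=(P[...,0]>x0)&(P[...,0]<x1)&(P[...,1]>y0)&(P[...,1]<y1)&(P[...,2]>z0)&(P[...,2]<z1);return P[m]
b=box(.33,.6,-.35,-.1,.085,.115);print("bar",len(b),line(b),np.median(b[:,2]),b[:,:2].mean(0))
vx,vy,x0,y0=cv2.fitLine(b[:,:2].astype(np.float32),cv2.DIST_HUBER,0,.01,.01).ravel();print(np.degrees(np.arctan2(vy,vx)))
b=box(.3,.8,.05,.45,.1,.118);print("rim",len(b),line(b),np.median(b[:,2]))
# near rim only
for xs in(.42,.48,.54,.6):
    q=b[(abs(b[:,0]-xs)<.01)&(b[:,1]<.22)];print(xs,len(q),q[:,1].min() if len(q) else 0,np.median(q[:,1]) if len(q) else 0)
# mat: dark pixels at z~0
gray=g["img"].max(2)
m=(gray<70)&(abs(P[...,2])<.012)&(P[...,0]>.25)&(P[...,0]<.7)&(P[...,1]>-.42)&(P[...,1]<-.02)
m=cv2.morphologyEx(m.astype(np.uint8),cv2.MORPH_OPEN,np.ones((5,5)))>0
q=P[m];print("mat",len(q),line(q) if len(q) else 0)
E
```

```text
bar 708 ((0.464565247297287, -0.22619104385375977), (0.015358764678239822, 0.19719842076301575), 79.81703186035156) 0.10602041944545393 [ 0.46292848 -0.22576851]
-10.057036
rim 2642 ((0.5325732231140137, 0.24615775048732758), (0.21185971796512604, 0.2915278375148773), 81.05439758300781) 0.10674170432484903
0.42 52 0.15680856942861868 0.16188043895096135
0.48 63 0.1470883790776548 0.15256714175625244
0.54 60 0.13838483823734296 0.1432387161164143
0.6 57 0.1281419310330765 0.13313535226883166
mat 2856 ((0.4777713716030121, -0.2114121913909912), (0.19747290015220642, 0.24070347845554352), 83.78780364990234)
```

The top view shows the grey tray at about (370,245) on the dark mat, the bin at (130,215), and the spool at (247,214) and jar at (246,266) between them. The two pink trays and the pink heatsink at (313,144) are decoys. The measured points agree with the given sizes, so I'm setting out.

```bash
python3 -m pendant '[[[0,0,0],[0,0,-1]],[[0,0,0],[0,0,-1]],[[-0.5,-0.85,0],[0,0,0]],[[-0.5,-0.85,0],[0,0,0]],[[-0.5,-0.85,0],[0,0,0]],[[-0.5,-0.85,0],[0,0,0]],[[-0.5,-0.85,0],[0,0,0]],[[-0.5,-0.85,0],[0,0,0]]]' 0.7 60
python3 -m pendant '[[[-0.5,-0.85,0],[0,0,0]],[[-0.5,-0.85,0],[0,0,0]],[[-0.5,-0.85,0],[0,0,0]],[[-0.5,-0.85,0],[0,0,0]],[[-0.5,-0.85,0],[0,0,0]],[[-0.5,-0.85,0],[0,0,0]],[[-0.5,-0.85,0],[0,0,0]],[[-0.5,-0.85,0],[0,0,0]]]'
```

```text
time_s: 2.35
position: [0.2728, 0.2924, 0.2315]
tool_rot: [[-0.984, 0.179, 0.0], [0.179, 0.984, 0.0], [-0.0, 0.0, -1.0]]
ft_force: [0.3, -0.5, -0.2]
grip_width: 0.0597
gripper_force: 0.0
time_s: 3.35
position: [0.3815, -0.0041, 0.2315]
tool_rot: [[-0.984, 0.18, 0.001], [0.18, 0.984, -0.0], [-0.001, -0.0, -1.0]]
ft_force: [-0.3, 0.6, -0.1]
grip_width: 0.0597
gripper_force: 0.0
```

```bash
python3 -m pendant '[[[-0.5,-0.85,0],[0,0,0]],[[-0.5,-0.85,0],[0,0,0]],[[-0.5,-0.85,0.2],[0,0,0]],[[-0.5,-0.85,0.2],[0,0,0]],[[-0.5,-0.6,0.2],[0,0,0]],[[-0.4,-0.5,0.2],[0,0,0]],[[0,0,0],[0,0,0]],[[0,0,0],[0,0,0]]]'
python3 - <<'E'
from h import *
print(observe()["position"])
g,P=cloud("top")
m=(P[...,0]>.33)&(P[...,0]<.6)&(P[...,1]>-.35)&(P[...,1]<-.1)&(P[...,2]>.085)&(P[...,2]<.112)
b=P[m];print(line(b))
for c in("scene","top"):
    if c=="scene": get_image(c)
    for n in("tray","bar","hook"): print(c,n,lm(c,n,(.464,-.22)))
E
```

```text
time_s: 4.35
position: [0.4627, -0.2, 0.1995]
tool_rot: [[-0.984, 0.179, -0.0], [0.179, 0.984, 0.0], [0.0, 0.0, -1.0]]
ft_force: [-0.1, 0.0, -0.3]
grip_width: 0.0598
gripper_force: 0.0
[ 0.46272423 -0.20001367  0.19952458]
((0.4416345953941345, -0.22208869457244873), (0.011792284436523914, 0.027999717742204666), 79.94080352783203)
scene tray [[0.4669, -0.2235, -0.0006]]
scene bar [[0.4639, -0.2307, 0.104], [0.4625, -0.2346, 0.0199]]
scene hook [[0.4742, -0.1693, 0.0093]]
top tray [[0.462, -0.225, 0.0038]]
top bar [[0.4669, -0.2313, 0.1049]]
top hook [[0.4771, -0.1689, 0.019]]
```

```bash
python3 -m pendant '[[[-0.18,-0.7,0],[0,0,0]],[[0,0,0.8],[0,0,0]],[[0,0,0.8],[0,0,0]],[[0,0,0.7],[0,0,0]],[[0,0,0.6],[0,0,0]],[[0,0,0],[0,0,0]],[[0,0,0],[0,0,0]]]'
python3 -m pendant '[[[0,0,0],[0,0,0]],[[0,0,0],[0,0,0]],[[0,0,0],[0,0,0]],[[0,0,0],[0,0,0]],[[0,0,0],[0,0,0]],[[0,0,0],[0,0,0]]]' 0 80
```

```text
time_s: 5.62
position: [0.4655, -0.2298, 0.0843]
tool_rot: [[-0.984, 0.179, 0.001], [0.179, 0.984, -0.001], [-0.001, -0.001, -1.0]]
ft_force: [0.5, -0.2, 0.1]
grip_width: 0.0598
gripper_force: 0.0
time_s: 6.38
position: [0.4652, -0.2294, 0.0839]
tool_rot: [[-0.984, 0.179, 0.001], [0.179, 0.984, -0.0], [-0.001, -0.0, -1.0]]
ft_force: [-0.0, 3.3, 6.0]
grip_width: 0.0093
gripper_force: 78.0
```

```bash
python3 -m pendant '[[[0,0,-0.2],[0,0,0]],[[0,0,-0.5],[0,0,0]],[[0,0,-0.5],[0,0,0]],[[0,0,0],[0,0,0]],[[0,0,0],[0,0,0]]]'
python3 - <<'E'
from h import *
g=get_image("scene"); cv2.imwrite("pics/scene1.png",cv2.resize(g["img"][150:330,170:410],(800,600)))
get_image("top")
p=observe()["position"];print(p)
for c in("scene","top"):
    for n in("tray","bar","hook"): print(c,n,lm(c,n,(.464,-.22)))
E
```

```text
time_s: 7.0
position: [0.4645, -0.2291, 0.1303]
tool_rot: [[-0.984, 0.179, -0.002], [0.179, 0.984, 0.001], [0.002, 0.001, -1.0]]
ft_force: [-0.6, 0.3, -7.8]
grip_width: 0.0096
gripper_force: 78.1
[ 0.46461073 -0.22911972  0.13023651]
scene tray [[0.4625, -0.2239, 0.0484]]
scene bar [[0.4651, -0.2307, 0.1506]]
scene hook [[0.472, -0.1713, 0.0568]]
top tray []
top bar []
top hook []
```

View pics/scene1.png

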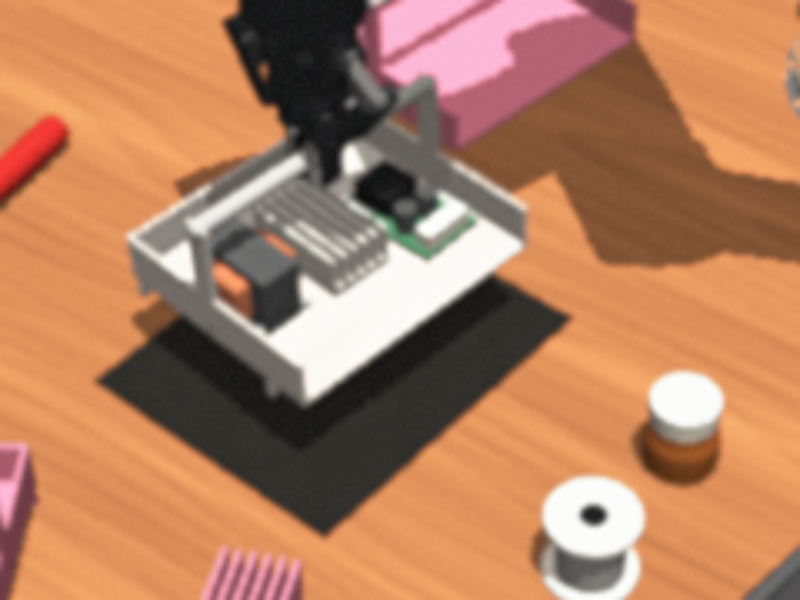

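Tray lifted level at about z = 0.048, all three parts aboard, mat visible below it (corners near (100,380), (325,535), (570,318) in the crop). Now raising it and carrying it towards the rim.

```bash
python3 -m pendant '[[[0,0,-0.25],[0,0,0]],[[0,0,-0.5],[0,0,0]],[[0,0,-0.6],[0,0,-0.12]],[[0,0,-0.4],[0,0,-0.12]],[[0,0.25,-0.2],[0,0,0]],[[0.05,0.5,-0.1],[0,0,0]],[[0.05,0.75,0],[0,0,0]],[[0.05,0.75,0],[0,0,0]]]'
python3 -m pendant '[[[0.05,0.75,0],[0,0,0]],[[0.05,0.75,0],[0,0,0]],[[0.05,0.75,0],[0,0,0]],[[0.05,0.75,0],[0,0,0]],[[0.05,0.75,0],[0,0,0]],[[0,0.75,0],[0,0,0]],[[0,0.5,0],[0,0,0]],[[0,0.25,0],[0,0,0]]]'
python3 -m pendant '[[[0,0,0],[0,0,0]],[[0,0,0],[0,0,0]]]'
python3 - <<'E'
from h import *
g,P=cloud("scene"); cv2.imwrite("pics/scene2.png",g["img"])
get_image("top")
p=observe()["position"];print(p)
for c in("scene","top"):
    for n in("tray","bar","hook","rim","bin"): print(c,n,lm(c,n,(.51,.12),.2))
E
```

```text
time_s: 8.4
position: [0.473, -0.1373, 0.2129]
tool_rot: [[-0.987, 0.158, -0.001], [0.158, 0.987, 0.001], [0.001, 0.001, -1.0]]
ft_force: [-0.7, 0.4, -6.7]
grip_width: 0.0096
gripper_force: 78.3
time_s: 9.4
position: [0.4961, 0.0712, 0.213]
tool_rot: [[-0.988, 0.157, -0.001], [0.157, 0.988, 0.0], [0.001, 0.0, -1.0]]
ft_force: [-0.1, -0.2, -6.8]
grip_width: 0.0098
gripper_force: 78.3
time_s: 9.65
position: [0.4967, 0.0688, 0.2132]
tool_rot: [[-0.987, 0.159, -0.0], [0.159, 0.987, -0.0], [0.0, -0.0, -1.0]]
ft_force: [-0.3, 0.3, -6.8]
grip_width: 0.0093
gripper_force: 78.3
[0.49681514 0.06867807 0.2133081 ]
scene tray [[0.4963, 0.0738, 0.1322]]
scene bar [[0.4969, 0.0668, 0.2313]]
scene hook [[0.5019, 0.1297, 0.1404], [0.4403, 0.0938, 0.1497]]
scene rim [[0.5152, 0.1479, 0.1025], [0.5347, 0.0176, -0.0025]]
scene bin [[0.5368, 0.2473, -0.0015], [0.496, 0.065, 0.2349], [0.4981, 0.0738, 0.1323]]
top tray [[0.4934, 0.0716, 0.1313], [0.4375, 0.0921, 0.1481]]
top bar []
top hook [[0.5056, 0.1297, 0.1436]]
top rim [[0.515, 0.1449, 0.1029]]
top bin [[0.5316, 0.2477, -0.0024]]
```

View pics/scene2.png

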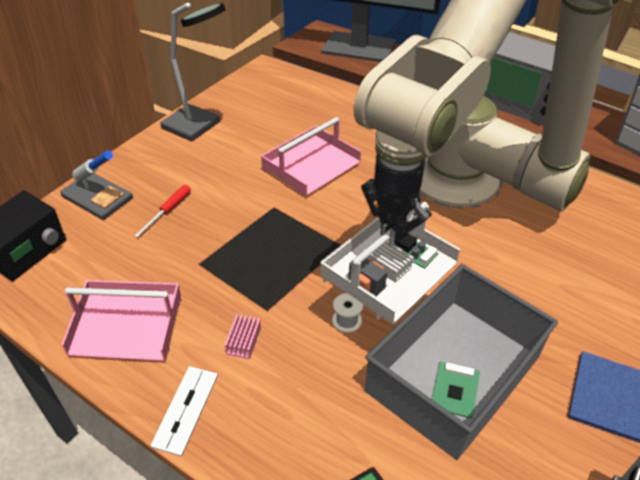

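The tray is level at the near rim at about (390,265), the spool and jar are untouched, and the mat at (270,255) is now fully visible. Measuring the mat and moving the rail just outside the rim, then lowering.

```bash
python3 -m pendant '[[[-0.15,0.16,0],[0,0,0]],[[-0.1,0.2,0],[0,0,0]],[[0,0,0.25],[0,0,0]],[[0,0,0.3],[0,0,0]],[[0,0,0.2],[0,0,0]],[[0,0,0],[0,0,0]],[[0,0,0],[0,0,0]]]'
python3 - <<'E'
from h import *
get_image("scene")
for n in("tray","bar","hook","rim"): print(n,lm("scene",n,(.51,.12),.2))
g,P=cloud("top")
for n in("tray","bar","hook","rim"): print(n,lm("top",n,(.51,.12),.2))
gray=g["img"].max(2)
m=(gray<70)&(abs(P[...,2])<.012)&(P[...,0]>.25)&(P[...,0]<.7)&(P[...,1]>-.42)&(P[...,1]<-.03)
m=cv2.morphologyEx(m.astype(np.uint8),cv2.MORPH_OPEN,np.ones((5,5)))>0
print("mat",line(P[m]))
E
```

```text
time_s: 11.12
position: [0.5092, 0.0818, 0.1836]
tool_rot: [[-0.987, 0.159, 0.001], [0.159, 0.987, -0.0], [-0.001, 0.0, -1.0]]
ft_force: [-0.1, 0.4, -6.4]
grip_width: 0.0096
gripper_force: 78.4
tray [[0.508, 0.0879, 0.102], [0.5136, 0.1474, 0.1053]]
bar [[0.5094, 0.0789, 0.2069]]
hook [[0.515, 0.1391, 0.1116], [0.5079, 0.0788, 0.1189]]
rim [[0.5118, 0.1475, 0.1047]]
tray [[0.5082, 0.0861, 0.103]]
bar []
hook [[0.519, 0.1418, 0.1179]]
rim [[0.515, 0.1436, 0.1039]]
mat ((0.4778241813182831, -0.2126331776380539), (0.2002628743648529, 0.23913787305355072), 84.6536636352539)
```

```bash
python3 -m pendant '[[[0,0,0.08],[0,0,0]],[[0,0,0.06],[0,0,0]],[[0,0,0],[0,0,0]]]'
python3 -m pendant '[[[0,0.06,0.02],[0,0,0]],[[0,0.06,0.02],[0,0,0]],[[0,0,0],[0,0,0]]]'
```

```text
time_s: 12.0
position: [0.5089, 0.0819, 0.1774]
tool_rot: [[-0.987, 0.159, -0.001], [0.159, 0.987, 0.0], [0.001, -0.0, -1.0]]
ft_force: [-0.2, -0.4, -7.3]
grip_width: 0.0094
gripper_force: 78.4
time_s: 12.38
position: [0.5101, 0.0869, 0.1763]
tool_rot: [[-0.987, 0.158, 0.001], [0.158, 0.987, 0.0], [-0.001, 0.0, -1.0]]
ft_force: [0.4, 0.2, -5.7]
grip_width: 0.0092
gripper_force: 78.5
```

```bash
python3 -m pendant '[[[0,0,0.04],[0,0,0]],[[0,0,0.04],[0,0,0]],[[0,0,0],[0,0,0]]]'
python3 -m pendant '[[[0,0.05,0],[0,0,0]],[[0,0.05,0],[0,0,0]],[[0,0,0],[0,0,0]]]'
```

```text
time_s: 12.75
position: [0.51, 0.085, 0.1748]
tool_rot: [[-0.987, 0.159, 0.002], [0.159, 0.987, -0.004], [-0.002, -0.003, -1.0]]
ft_force: [-5.9, -9.4, 10.1]
grip_width: 0.0093
gripper_force: 80.3
time_s: 13.12
position: [0.5105, 0.0873, 0.1763]
tool_rot: [[-0.987, 0.159, 0.003], [0.159, 0.987, -0.007], [-0.004, -0.007, -1.0]]
ft_force: [-12.7, -20.3, 22.6]
grip_width: 0.0097
gripper_force: 81.9
```

```bash
python3 -m pendant '[[[0,-0.04,-0.02],[0,0,0]],[[0,0,0],[0,0,0]]]'
python3 - <<'E'
from h import *
for c in("scene","top"):
    get_image(c)
    for n in("tray","bar","hook","transformer","heatsink","module"): print(c,n,lm(c,n,(.51,.12),.2))
print(observe()["ft_force"])
E
python3 -m pendant '[[[0,0.08,-0.064],[0.5,0,0]],[[0,0.08,-0.064],[0.5,0,0]],[[0,0.08,-0.064],[0.5,0,0]],[[0,0.08,-0.064],[0.5,0,0]],[[0,0,0],[0,0,0]]]'
```

```text
time_s: 13.38
position: [0.5104, 0.0869, 0.1761]
tool_rot: [[-0.987, 0.159, 0.003], [0.159, 0.987, -0.004], [-0.003, -0.004, -1.0]]
ft_force: [-7.6, -12.7, 14.8]
grip_width: 0.0095
gripper_force: 80.9
scene tray [[0.5104, 0.0927, 0.0947]]
scene bar [[0.5113, 0.0888, 0.1998]]
scene hook [[0.5165, 0.146, 0.1036], [0.5118, 0.0944, 0.0924]]
scene transformer [[0.5706, 0.0722, 0.1115]]
scene heatsink [[0.5073, 0.0853, 0.1127]]
scene module [[0.4566, 0.1088, 0.1095]]
top tray [[0.5085, 0.0906, 0.0905]]
top bar []
top hook [[0.5176, 0.1451, 0.1101]]
top transformer [[0.5713, 0.0816, 0.1125]]
top heatsink [[0.5087, 0.0841, 0.1119]]
top module [[0.4538, 0.1113, 0.1142], [0.5344, 0.0166, -0.0031]]
[ -7.99312611 -12.82997001  14.12317415]
time_s: 14.7
position: [0.513, 0.1009, 0.1861]
tool_rot: [[-0.987, 0.157, -0.024], [0.158, 0.972, -0.176], [-0.005, -0.178, -0.984]]
ft_force: [-6.1, -10.4, 14.9]
grip_width: 0.0094
gripper_force: 80.7
```

```bash
python3 -m pendant '[[[0,0.08,-0.064],[0.5,0,0]],[[0,0.08,-0.064],[0.5,0,0]],[[0,0.08,-0.064],[0.5,0,0]],[[0,0.08,-0.064],[0.5,0,0]],[[0,0.08,-0.064],[0.5,0,0]],[[0,0.08,-0.064],[0.5,0,0]],[[0,0,0],[0,0,0]]]'
python3 - <<'E'
from h import *
for c in("scene",):
    get_image(c)
    for n in("tray","bar","hook"): print(c,n,lm(c,n,(.51,.12),.2))
E
```

```text
time_s: 15.58
position: [0.5169, 0.124, 0.1955]
tool_rot: [[-0.987, 0.146, -0.063], [0.158, 0.893, -0.421], [-0.005, -0.425, -0.905]]
ft_force: [-2.7, -6.0, 14.0]
grip_width: 0.0095
gripper_force: 80.4
scene tray [[0.5139, 0.0948, 0.119], [0.5679, 0.0847, 0.1363]]
scene bar [[0.5185, 0.1323, 0.2128]]
scene hook [[0.5174, 0.1461, 0.1048]]
```

```bash
python3 -m pendant '[[[0,0.08,-0.064],[0.5,0,0]],[[0,0.08,-0.064],[0.5,0,0]],[[0,0.08,-0.064],[0.5,0,0]],[[0,0.08,-0.064],[0.5,0,0]],[[0,0.08,-0.064],[0.5,0,0]],[[0,0.08,-0.064],[0.5,0,0]],[[0,0.08,-0.064],[0.5,0,0]],[[0,0.08,-0.064],[0.5,0,0]]]'
python3 -m pendant '[[[0,0,0],[0,0,0]],[[0,0,0],[0,0,0]]]'
python3 - <<'E'
from h import *
for c in("scene","top"):
    g=get_image(c)
    if c=="scene": cv2.imwrite("pics/s3.png",g["img"])
    for n in("tray","hook","transformer","heatsink","module"): print(c,n,lm(c,n,(.53,.2),.25))
E
```

```text
time_s: 16.77
position: [0.522, 0.1567, 0.1979]
tool_rot: [[-0.987, 0.116, -0.109], [0.159, 0.697, -0.7], [-0.006, -0.708, -0.706]]
ft_force: [0.9, -1.1, 10.1]
grip_width: 0.0092
gripper_force: 79.9
time_s: 17.02
position: [0.5221, 0.1569, 0.1978]
tool_rot: [[-0.987, 0.116, -0.108], [0.158, 0.698, -0.698], [-0.006, -0.707, -0.708]]
ft_force: [0.4, 0.6, 11.5]
grip_width: 0.0091
gripper_force: 80.2
scene tray [[0.5141, 0.1022, 0.1361]]
scene hook [[0.5158, 0.145, 0.1028]]
scene transformer []
scene heatsink [[0.5327, 0.1904, 0.0094], [0.5249, 0.1704, 0.2118]]
scene module [[0.4556, 0.2033, 0.0021]]
top tray [[0.5124, 0.1012, 0.1376], [0.5316, 0.2476, -0.0001]]
top hook [[0.5212, 0.1464, 0.1108]]
top transformer [[0.6367, 0.2268, 0.0337], [0.4544, 0.2081, 0.0049]]
top heatsink [[0.5359, 0.1883, 0.0067], [0.5332, 0.2492, -0.0021]]
top module [[0.4535, 0.206, 0.0015]]
```

View pics/s3.png

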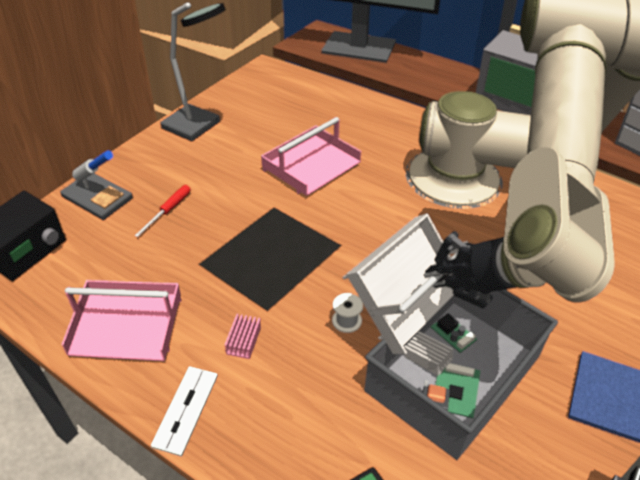

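The tray is tipped about 45° at the rim and empty. The heatsink (430,350), module (455,330) and transformer (440,395) are all in the bin, so I'm levelling at the rim.

```bash
python3 -m pendant '[[[0,-0.077,0.067],[-0.5,0,0]],[[0,-0.077,0.067],[-0.5,0,0]],[[0,-0.151,0.138],[-1,0,0]],[[0,-0.151,0.138],[-1,0,0]],[[0,-0.151,0.138],[-1,0,0]],[[0,-0.151,0.138],[-1,0,0]],[[0,0,0],[0,0,0]]]'
python3 -m pendant '[[[0,-0.151,0.138],[-1,0,0]],[[0,-0.151,0.138],[-1,0,0]],[[0,-0.151,0.138],[-1,0,0]],[[0,-0.077,0.067],[-0.5,0,0]],[[0,-0.02,0.02],[-0.5,0,0]],[[0,0,0],[0,0,0]],[[0,0,0],[0,0,0]]]'
```

```text
time_s: 18.5
position: [0.5157, 0.1152, 0.1929]
tool_rot: [[-0.987, 0.153, -0.049], [0.161, 0.927, -0.338], [-0.006, -0.341, -0.94]]
ft_force: [-1.0, -4.8, 10.3]
grip_width: 0.0096
gripper_force: 80.4
time_s: 19.38
position: [0.5119, 0.0894, 0.1779]
tool_rot: [[-0.987, 0.16, 0.005], [0.159, 0.987, -0.004], [-0.006, -0.003, -1.0]]
ft_force: [-3.0, -11.0, 11.1]
grip_width: 0.0094
gripper_force: 80.5
```

```bash
python3 -m pendant '[[[0,-0.12,-0.05],[0,0,0]],[[0,0,-0.3],[0,0,0]],[[0,0,-0.4],[0,0,0]],[[0,-0.25,-0.1],[0,0,0]],[[-0.05,-0.5,0],[0,0,0]],[[-0.05,-0.75,0],[0,0,0]],[[-0.05,-0.75,0],[0,0,0]],[[-0.05,-0.75,0],[0,0,0]]]'
python3 -m pendant '[[[-0.05,-0.75,0],[0,0,0]],[[-0.05,-0.75,0],[0,0,0]],[[-0.05,-0.75,0],[0,0,0]],[[0,-0.75,0],[0,0,0]],[[0,-0.75,0],[0,0,0]],[[0,-0.5,0],[0,0,0]],[[0,-0.25,0],[0,0,0]],[[0,0,0],[0,0,0]]]'
python3 - <<'E'
from h import *
for c in("scene","top"):
    get_image(c)
    for n in("tray","bar","hook"): print(c,n,lm(c,n,(.47,-.2),.12))
p=observe();print(p["position"],p["ft_force"])
E
```

```text
time_s: 20.38
position: [0.4982, -0.0343, 0.2094]
tool_rot: [[-0.987, 0.159, -0.0], [0.159, 0.987, 0.0], [0.0, 0.0, -1.0]]
ft_force: [0.5, 0.4, -3.4]
grip_width: 0.0091
gripper_force: 79.0
time_s: 21.38
position: [0.476, -0.2118, 0.2094]
tool_rot: [[-0.987, 0.159, -0.0], [0.159, 0.987, 0.0], [0.0, 0.0, -1.0]]
ft_force: [1.0, -0.4, -3.4]
grip_width: 0.0092
gripper_force: 79.0
scene tray []
scene bar [[0.4755, -0.2136, 0.2297]]
scene hook [[0.4831, -0.1571, 0.1368]]
top tray [[0.4739, -0.2039, 0.1269]]
top bar [[0.4748, -0.2157, 0.2282]]
top hook []
[ 0.47614706 -0.21131894  0.2096242 ] [ 0.26544678  0.41277456 -3.63804848]
```

```bash
python3 -m pendant '[[[0,-0.15,0.3],[0,0,0]],[[0,0,0.6],[0,0,0]],[[0,0,0.7],[0,0,0]],[[0,0,0.6],[0,0,0]],[[0,0,0.4],[0,0,0]],[[0,0,0.2],[0,0,0]],[[0,0,0.1],[0,0,0]],[[0,0,0],[0,0,0]]]'
python3 -m pendant '[[[0,0,0.05],[0,0,0]],[[0,0,0.05],[0,0,0]],[[0,0,0.05],[0,0,0]],[[0,0,0],[0,0,0]],[[0,0,0],[0,0,0]]]'
```

```text
time_s: 22.78
position: [0.4752, -0.2178, 0.0937]
tool_rot: [[-0.987, 0.159, 0.0], [0.159, 0.987, -0.0], [-0.0, -0.0, -1.0]]
ft_force: [0.2, 0.0, -4.7]
grip_width: 0.0094
gripper_force: 78.9
time_s: 23.4
position: [0.4751, -0.2176, 0.0876]
tool_rot: [[-0.987, 0.159, 0.0], [0.159, 0.987, -0.0], [-0.0, -0.0, -1.0]]
ft_force: [0.4, -0.1, -3.6]
grip_width: 0.0096
gripper_force: 78.9
```

```bash
python3 -m pendant '[[[0,0,0.04],[0,0,0]],[[0,0,0.04],[0,0,0]],[[0,0,0.02],[0,0,0]],[[0,0,0],[0,0,0]],[[0,0,0],[0,0,0]]]'
```

```text
time_s: 24.02
position: [0.4751, -0.2176, 0.0839]
tool_rot: [[-0.987, 0.159, 0.0], [0.159, 0.987, -0.0], [-0.0, -0.0, -1.0]]
ft_force: [-2.8, 2.7, 4.8]
grip_width: 0.0098
gripper_force: 79.7
```

Contact made (the upward force changed by about 8 N). Releasing and retreating.

```bash
python3 -m pendant '[[[0,0,0],[0,0,0]],[[0,0,0],[0,0,0]],[[0,0,0],[0,0,0]],[[0,0,0],[0,0,0]],[[0,0,0],[0,0,0]]]' 0.6 20
python3 -m pendant '[[[0,0,-0.3],[0,0,0]],[[0,0,-0.8],[0,0,0]],[[0,0,-0.8],[0,0,0]],[[0,0,-0.8],[0,0,0]],[[0,0,-0.8],[0,0,0]],[[0,0,-0.4],[0,0,0]],[[0,0,0],[0,0,0]],[[0,0,0],[0,0,0]]]'
python3 - <<'E'
from h import *
for c in("scene","top"):
    g=get_image(c)
    if c=="scene": cv2.imwrite("pics/s4.png",g["img"])
    for n in("tray","bar","hook","transformer","heatsink","module","spool","flux_jar","screwdriver"): print(c,n,lm(c,n))
E
```

```text
time_s: 24.65
position: [0.4751, -0.2176, 0.0835]
tool_rot: [[-0.987, 0.159, -0.0], [0.159, 0.987, -0.0], [0.0, -0.0, -1.0]]
ft_force: [0.2, 0.1, 0.6]
grip_width: 0.051
gripper_force: 0.0
time_s: 25.65
position: [0.4748, -0.2174, 0.2391]
tool_rot: [[-0.987, 0.159, -0.001], [0.159, 0.987, 0.001], [0.001, 0.0, -1.0]]
ft_force: [0.5, 0.8, -0.9]
grip_width: 0.0515
gripper_force: 0.0
scene tray [[0.1724, -0.3156, 0.0006], [0.4774, -0.2148, 0.0034], [0.7954, -0.327, -0.0003]]
scene bar [[0.1732, -0.3195, 0.0996], [0.7938, -0.3274, 0.1009], [0.4747, -0.2203, 0.1029]]
scene hook [[0.8428, -0.297, 0.013], [0.185, -0.2594, 0.0082], [0.429, 0.0152, -0.0014], [0.48, -0.1578, 0.0105]]
scene transformer [[0.637, 0.2205, 0.0346]]
scene heatsink [[0.6876, -0.1181, 0.0001], [0.5355, 0.1899, 0.0108]]
scene module [[0.4556, 0.2057, 0.003]]
scene spool [[0.5333, 0.0149, 0.0006]]
scene flux_jar []
scene screwdriver []
top tray [[0.1773, -0.3144, 0.0013], [0.4723, -0.2132, 0.0022], [0.7958, -0.324, 0.0029], [0.4328, 0.0166, 0.0005]]
top bar [[0.1758, -0.3178, 0.1006], [0.4734, -0.2223, 0.1052], [0.7889, -0.33, 0.0971]]
top hook [[0.8423, -0.2988, 0.0122], [0.1851, -0.2576, 0.0076]]
top transformer [[0.6358, 0.2276, 0.0347]]
top heatsink [[0.6882, -0.1202, -0.0023], [0.5317, 0.1911, 0.012]]
top module [[0.4523, 0.2056, 0.0019], [0.6372, 0.2245, 0.0379]]
top spool [[0.5356, 0.0167, 0.0013]]
top flux_jar [[0.4338, 0.0157, 0.0004], [0.5142, 0.1465, 0.1051]]
top screwdriver [[0.5141, -0.5021, 0.0017]]
```

View pics/s4.png

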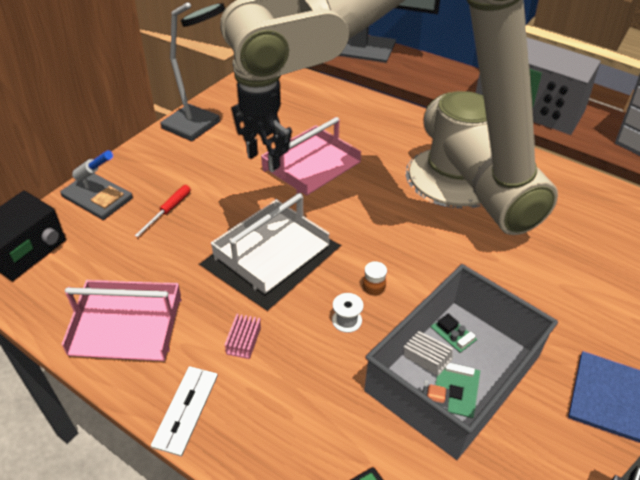

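The empty tray stands flat on the mat at (270,250), all three parts lie in the bin, the spool and jar are undisturbed, and the gripper is clear.

```bash
python3 -c "
from rig import *
print(close_job())"
```

```text
the job is handed in; nothing more can be done
None
```

The job is handed in, with no verdict returned: all three parts are in the bin, the empty tray stands flat within about 5 mm of the mat's centre, and the spool, jar and screwdriver are where they started.

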